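# Wedge the tube racks tight on the platform shaker and set its speed wheel

### The arm

A 6-joint arm with a two-finger parallel gripper is mounted at the origin on the work surface. World frame = base frame: x ahead of the robot, y to its left, z up, the work surface at z = 0. Lengths are in m, angles in degrees, forces in N, time in s.
With the tool pointing down it reaches from about 0.275 to 0.725 m from the base axis. Payload 15.9 kg.
Tool frame: the origin (TCP) lies between the finger pads; the fingertips stand 25 mm ahead of it and the grasp point (between the pads) lies 6 mm ahead of it; z points along the fingers, x is the direction in which the jaws open and shut, and the axes are right-handed (so a half turn about z gives the same grasp; the last joint's range is limited). The gripper opens to 85 mm and grips with 20 to 120 N. Pads are 22 mm wide; open, the fingers measure 114 mm over their backs; the gripper's body (76 mm by 85 mm) begins 54 mm behind the grasp point. The pads swing forward as they close: fully open they stand 13 mm farther back than shut.
Start: joints at [67.895, 12.198, -1.971, 75.831, 0, 90], TCP at [0.188, 0.463, 0.256] pointing down, gripper open.
Joint ranges: [-170.91, 170.91], [-42.67, 98.43], [-65.05, 77.54], [-120.47, 116.71], [-90, 82.35], [-180, 180]. Speed limits (degrees/s): [108.29, 108.29, 136.94, 147.25, 180, 180].

### API

Orientations are given as [roll, pitch, yaw] about the fixed x, y, z axes, in that order (R = Rz(yaw) Ry(pitch) Rx(roll)).
In Python, from station import readout, viewer, job_done gives the robot as it stands.
- The arm moves only by the tool drive_tool, never from a script. Its argument "moves" is a list of rows, each a list of 3 entries, a list of its own where there are three numbers: the shift along the tool's x, y, z in mm, then the turn, a rotation vector about the tool's x, y, z in units of 5 degrees (1.0 is 5 degrees), then the gripper command: -1 is fully open, 1 is shut, values between are in proportion. In form: [[[x, y, z], [rx, ry, rz], hand], ...]. A call has 1 to 12 rows; each row is the pose to reach, as a shift and turn from the pose commanded when the call began, along the tool's axes at that moment; what a row does not reach only later rows make up. A row lasts 1/12 s, in which the tool goes at most 41.7 mm and 7.16 degrees, less where a joint would pass 70% of its speed; a pose out of reach is approached as far as the arm can. A call with a gripper value outside its range is refused whole. The fingers move at their own pace and stop on an object; the grip force is fixed at half the most. Time passes only in rows, so rows that repeat a pose let the fingers close. It gives the time, the measured TCP pose, the force and the opening at its end, in the units of the state.
- readout.read_state(): the state, without advancing time (a new reading comes with each control period).
- viewer.read_camera(name): name is "side" or "top"; returns the picture (400x640x3 uint8, red, green, blue); there is no depth.
- viewer.camera_model(name): a dict with "fx", "fy", "cx", "cy" (pixels), "eye" and "rotation" of the camera in the world. Camera axes: x right, y up, looking along -z (the intrinsics and any distortion apply to the point x, -y, -z); pixel columns grow to the right and rows downward; lengths in m; the calibration is good to about 2 mm. A picture is of the moment at which its call begins. camera_model takes no time and is no camera call.
- job_done(): hands the job in, once; it reports no verdict.
The state is a dict: "clock": time; "q": joint angles; "joint_vel": joint speeds; "effort": joint torques, N m; "position": TCP position; "orientation": TCP orientation; "contact_force": force on the tool from outside, world axes, zero at the start; "wrist_torque": the same for the moment, N m; "gripper_width": finger opening in m.
Only numpy, scipy, OpenCV 4.12 (cv2) and the standard library are available. Lean on these libraries where they do the work, as an engineer would, in place of code of your own. Each camera call takes 0.05 s, during which the arm holds its last target. There are 200 camera calls.

### The job

Get the platform shaker ready: lift the orange wedge out of its caddy, lay it flat on the platform with its thin end started in the gap between front tube rack and angled rail, let go, then drive it in by its thick end until both racks are packed tight against the rear fence. Then roll the speed wheel in the front panel towards the rear until the middle of its green band is at the orange pointers. Leave everything else in place.

Things in the scene. Friction and masses are not known exactly. Their poses are not given: they have to be found in the camera images.
- shaker: Fixed white platform shaker, 270 mm deep (its x), 300 mm wide (its y); origin under its middle; -x is its front with the pale blue panel, +y its left. Grey deck 105 mm above the bench, local x -55 to +130, y -130 to +127 mm; on it, 26 mm high: rear fence (face at x +118), left stop (face at y +115) and the angled rail, 12 mm thick. The deck right of the gap, y -130 to -17 mm, is bare.
- gap_mouth (a point): Middle of the gap's open right-hand end, on the deck; axes as the shaker's. The gap runs from here along +y between the front rack's straight face (at +x) and the angled rail (at -x), which closes in by 1 mm in 8 along +y, the wedge's own taper. At the mouth the rail's face is 13.8 mm to -x; the rack's face is 14 mm to +x when packed, and 3 to 7 mm nearer while the racks are loose.
- rack_front_center (a point): Middle of the front one of two loaded blue tube racks standing loose on the platform: 54 mm (its x) by 130 mm (its y), 46 mm high with the caps, about 0.20 kg; the point is 22 mm above its underside. Packed tight it lies at local x +37 mm of the shaker.
- rack_rear_center (a point): Middle of the rear tube rack, the same size, between the front rack and the rear fence; packed tight it lies at local x +91 mm of the shaker.
- wedge_center (a point): Middle of the loose slippery orange wedge, 150 mm long (its y), 34 mm high, 0.16 kg. Nose (thin end, 14 mm thick) at +y, tail (33 mm, black pad) at -y; 23 mm thick at the middle. Its +x face, 11.7 mm from here, is straight and goes to the rack; its -x face tapers and goes to the rail. At the start it lies flat in the caddy, right way up. Its faces are 7 degrees out of parallel.
- wedge_nose (a point): Middle of the wedge's thin end at its underside, 75 mm along +y (and 4.7 mm to +x) from the wedge's middle; axes as the wedge's. The wedge jams tight with its nose about 110 mm past the mouth, about 40 mm of its tail staying outside. Sliding it in takes 3 to 10 N; it stiffens when tight: push with 15 to 20 N at the end.
- wedge_tail (a point): Middle of the wedge's thick end face with the black pad, half-way up, 75 mm from the wedge's centre along its -y.
- caddy: Fixed grey accessory caddy, base 120 by 200 by 6 mm; origin on the bench under the wedge's place, yaw as the wedge's. Walls up to 40 mm above the bench enclose both ends of the wedge (all that is more than 50 mm from its middle along y), so it can be gripped only by its middle there. A loose steel bar lies in the second recess, 64 mm to +x, its top 20 mm above the bench.
- speed_wheel (a joint): Angle (rad) of the dark ribbed wheel, 76 mm diameter, 14 mm wide, standing edgewise 13 mm proud in a narrow slot of the front panel; axis = shaker's y. 0 = stop, up to 2.6; rolling its top towards the shaker's rear (+x) adds 1 rad per 38 mm of rim. Middle of the green band (10 mm long, hidden at the start) is at the orange pointers at 1.60; red from 2.25. About 1 N at the rim turns it.
- wheel_axis (a point): Centre of the speed wheel, on its axis, below the panel (axes as the shaker's). The rim is 38 mm from it; the top of the rim is about 92 mm above the bench.
- wheel_pointer (a point): The point of the rim between the two orange pointers, 38 mm from the wheel's centre square to the panel (panel leaning 10 degrees to the front).
- spare_bar: Loose flat steel bar, 16 by 120 by 10 mm, in the caddy's second recess; leave alone. Origin under its middle.
- timer: Loose white timer, 60 by 40 by 16 mm, on the bench between shaker and caddy; leave alone. Origin under its middle.
- pipette: Loose white pipette, 235 mm long, lying on the bench in front of the shaker, 40 mm high; leave alone. Origin under it, near the middle.
- tip_box: Loose tip box, blue with yellow top, 122 by 84 by 90 mm; leave alone. Origin under its middle.
- reagent_bottle: Loose glass bottle, 70 mm across, 155 mm high; leave alone. Origin under its middle.
- amber_bottle: Loose amber bottle, 56 mm across, 110 mm high; leave alone. Origin under its middle.
- red_rack: Loose empty red rack, 80 by 150 by 30 mm; leave alone. Origin under its middle.
Mind the look-alikes: they are no part of the job. What is meant by the part that bears wedge_center is not blue, and is the larger of those in its own colour.

How it is judged:
By the outcome, as a careful person would: the job done as asked, in the order asked, and still so for the second after the job is handed in, with the robot touching nothing.
It also fails if it takes over 72 s, if anything falls off the work surface, if the arm or the gripper's body presses on something with over 40 N, if the wrist force passes 120 N, or if a joint passes its speed limit or range.

## Working session

There is one attempt and no reset: what is moved stays moved. The work goes in short steps, Python scripts to look and compute and a tool call to move; the robot and the scene stay as the last step left them, time stands still between calls to the robot, and variables do not carry over. Pictures are saved under pics/ and viewed, about 8 in all and at most 12, crops included, and the job is handed in when it is done.

Besides the shell and the picture viewer there is one more tool, called after "Emit:" by a JSON object that holds its "method" and its "body". drive_tool: Moves the arm, as the interface text tells. Its arguments: {"type":"object","properties":{"moves":{"type":"array","items":{"type":"array"}}},"required":["moves"]}

```bash
ls; mkdir -p pics; python3 - <<'E'
from station import readout, viewer
import cv2
print(readout.read_state())
for n in("side","top"):
    im=viewer.read_camera(n); cv2.imwrite(f"pics/{n}0.png",im[:,:,::-1]); print(n,viewer.camera_model(n))
E
```

```text
pics
{'clock': 0.0, 'q': array([ 6.78952199e+01,  1.22226539e+01, -2.00689485e+00,  7.58312875e+01,
       -2.45115200e-05,  9.00002933e+01]), 'joint_vel': array([ 0.08380132,  0.04432855,  0.02122413,  0.06536882,  0.00010654,
       -0.04631683]), 'effort': array([ 3.90108355e-03, -6.86166501e+01,  4.87119341e+01,  1.73012924e-02,
        3.37886331e-04, -2.96423912e-05]), 'position': array([0.18803745, 0.46296926, 0.25584421]), 'orientation': array([1.79999975e+02, 6.08362131e-02, 6.78949266e+01]), 'contact_force': array([-0.0468489 , -0.02565354, -0.19076369]), 'wrist_torque': array([-0.00861808, -0.02253749,  0.05270634]), 'gripper_width': 0.08553588646728945}
side {'fx': 438.4184713457566, 'fy': 438.4184713457566, 'cx': 316.9693349551545, 'cy': 191.10165565499415, 'eye': array([-0.13172034, -0.91354665,  0.84588056]), 'rotation': array([ 56.52176801,  -1.31836285, -36.66398705])}
top {'fx': 380.8810784737443, 'fy': 380.8810784737443, 'cx': 324.6486205392967, 'cy': 193.7174619640232, 'eye': array([ 0.40488627, -0.00701688,  1.43811062]), 'rotation': array([  4.84886134,  -0.79407957, -89.74852122])}
```

View pics/side0.png

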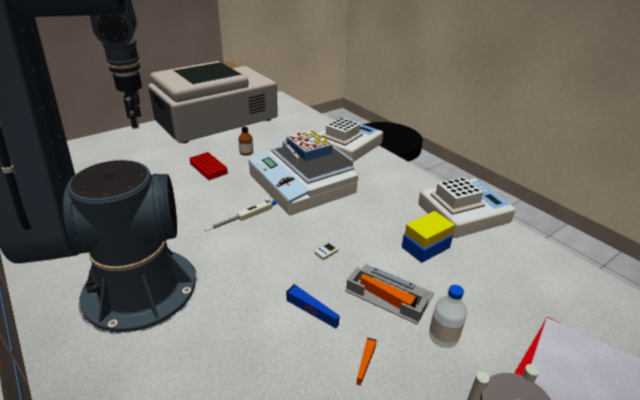

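View pics/top0.png

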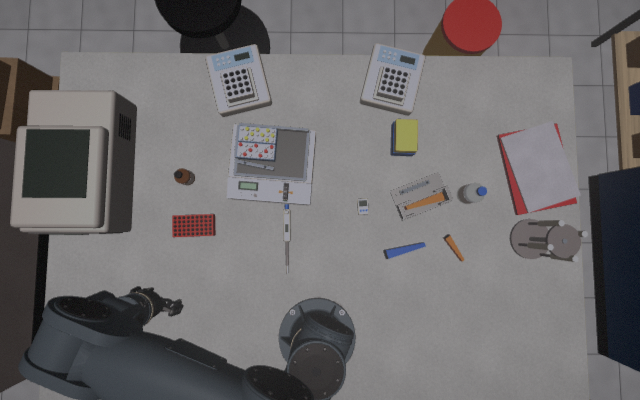

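The shaker sits at about (272,163) in the top view, and the caddy with the large orange wedge at about (423,200). The small orange wedge at (454,247) and the blue one at (405,250) are decoys. I'll zoom in on both.

```bash
cat > h.py <<'E'
import numpy as np, cv2
from scipy.spatial.transform import Rotation as R
from station import readout, viewer
def cam(n):
    m=viewer.camera_model(n); return m,R.from_euler('xyz',m['rotation'],degrees=True).as_matrix()
def proj(n,P):
    m,Rm=cam(n); p=(np.atleast_2d(P)-m['eye'])@Rm
    return np.c_[m['cx']+m['fx']*p[:,0]/-p[:,2], m['cy']-m['fy']*p[:,1]/-p[:,2]]
def ray(n,uv,z):
    m,Rm=cam(n); uv=np.atleast_2d(uv).astype(float)
    d=np.c_[(uv[:,0]-m['cx'])/m['fx'],-(uv[:,1]-m['cy'])/m['fy'],-np.ones(len(uv))]@Rm.T
    return m['eye']+d*((z-m['eye'][2])/d[:,2])[:,None]
def crop(im,u0,v0,w,h,s):
    c=cv2.resize(im[v0:v0+h,u0:u0+w,::-1],None,fx=s,fy=s,interpolation=cv2.INTER_CUBIC)
    for u in range((u0+9)//10*10,u0+w,10):
        cv2.line(c,((u-u0)*s,0),((u-u0)*s,8 if u%50 else 18),(255,0,255),1)
        if u%20==0: cv2.putText(c,str(u),((u-u0)*s,28),0,.35,(255,0,255),1)
    for v in range((v0+9)//10*10,v0+h,10):
        cv2.line(c,(0,(v-v0)*s),(8,(v-v0)*s),(255,0,255),1)
        if v%20==0: cv2.putText(c,str(v),(10,(v-v0)*s+4),0,.35,(255,0,255),1)
    return c
E
python3 - <<'E'
from h import *
t=viewer.read_camera('top'); s=viewer.read_camera('side')
a=crop(t,222,115,100,96,4); b=crop(t,384,165,75,60,5)
c=crop(s,240,120,130,95,4)[:, :400] if 0 else crop(s,242,122,125,92,3); d=crop(s,340,258,100,66,4)
W=np.zeros((600,800,3),np.uint8)
W[:384,:400]=a; W[:300,405:780]=b; W[300:300+264,400:800]=d; W[386:386+200,:375]=c[:200,:375]
cv2.imwrite('pics/z0.png',W); np.save('s0.npy',s); np.save('t0.npy',t)
E
```

```text
(no output)
```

View pics/z0.png

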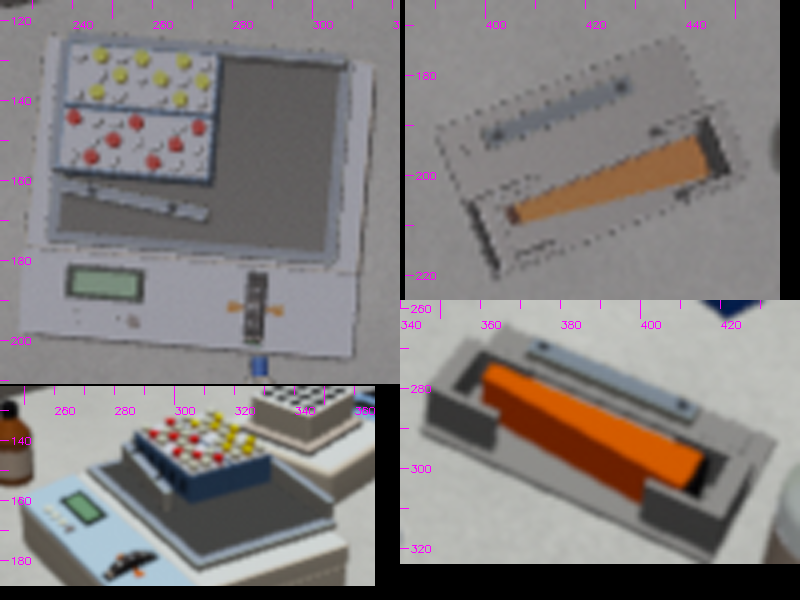

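```bash
cat > fit.py <<'E'
from h import *
from scipy.optimize import least_squares
def T(p,L):
    L=np.atleast_2d(L); c,s=np.cos(p[2]),np.sin(p[2])
    return np.c_[p[0]+c*L[:,0]-s*L[:,1],p[1]+s*L[:,0]+c*L[:,1],L[:,2]]
def fit(obs,p0):
    f=lambda p:np.concatenate([(proj(n,T(p,l))-uv).ravel() for n,l,uv in obs])
    r=least_squares(f,p0,loss='soft_l1'); return r.x,r.fun.reshape(-1,2)
A=lambda X,Y:(222+X/4,115+Y/4)
C=lambda X,Y:(242+X/3,122+(Y-386)/3)
B=lambda X,Y:(384+(X-405)/5,165+Y/5)
D=lambda X,Y:(340+(X-400)/4,258+(Y-300)/4)
z=.105
sh=[('top',(.130,.127,z),A(62,38)),('top',(.130,-.130,z),A(348,62)),('top',(-.055,-.130,z),A(332,262)),('top',(-.055,.127,z),A(45,240)),
('side',(-.055,-.130,z),C(200,567)),('side',(-.055,.127,z),C(88,468)),('side',(.130,-.130,z),C(333,522)),
('top',(-.0178,-.017,.131),A(209,205)),('top',(-.0298,-.017,.131),A(207,221))]
W=.040
we=[('top',(.0117,.075,W),B(510,204)),('top',(-.0023,.075,W),B(515,225)),('top',(.0117,-.070,W),B(698,137)),('top',(-.0213,-.070,W),B(712,178)),
('side',(-.0023,.075,W),D(484,377)),('side',(.0117,.075,W),D(505,364)),('side',(.0117,-.070,W),D(703,452)),('side',(-.0213,-.070,W),D(680,488))]
if __name__=='__main__':
    g=ray('top',[(272,155),(425,202)],.1)
    P,r=fit(sh,[*g[0,:2],0]); print('shaker',P[:2],np.degrees(P[2])); print(r.round(1).tolist())
    Q,r=fit(we,[*g[1,:2],.2]); print('wedge',Q[:2],np.degrees(Q[2])); print(r.round(1).tolist())
    np.save('P.npy',P);np.save('Q.npy',Q)
    t=np.load('t0.npy').copy(); s=np.load('s0.npy').copy()
    def box(x0,x1,y0,y1,z0,z1): return [[(x0,y0,k),(x1,y0,k),(x1,y1,k),(x0,y1,k)] for k in(z0,z1)]
    polys=[(P,q) for q in box(-.055,.130,-.130,.127,.105,.105)[:1]+box(-.135,.135,-.15,.15,0,0)[:1]+[[(-.0178,-.017,.131),(-.0298,-.017,.131),(-.0298+.016,.113,.131),(-.0178+.016,.113,.131)],
      [(.118,-.1,.131),(.118,.115,.131),(-.02,.115,.131)]]]
    polys+=[(Q,q) for q in [[(.0117,.075,k),(-.0023,.075,k),(-.0213,-.075,k),(.0117,-.075,k)] for k in(.006,.04)]]
    outs=[]
    for n,im,wins in(('top',t,[(222,115,100,96,4),(384,165,75,60,5)]),('side',s,[(242,122,125,92,3),(340,258,100,66,4)])):
        for w in wins:
            c=crop(im,*w)
            for p,q in polys:
                uv=((proj(n,T(p,q))-np.array(w[:2]))*w[4]); cv2.polylines(c,[uv.round().astype(int)],True,(0,255,0),1)
            outs.append(c)
    Wc=np.zeros((600,800,3),np.uint8)
    for c,(x,y) in zip(outs,[(0,0),(405,0),(0,386),(400,300)]):
        h=min(c.shape[0],600-y);w=min(c.shape[1],800-x);Wc[y:y+h,x:x+w]=c[:h,:w]
    cv2.imwrite('pics/z1.png',Wc)
E
python3 fit.py
```

```text
shaker [0.62695888 0.16666348] -3.8470230550776128
[[0.4, -0.5], [1.0, -1.2], [1.1, 0.3], [-0.1, 0.5], [-0.9, -1.8], [-1.4, -1.6], [1.4, -1.7], [-0.2, 0.6], [-0.0, 0.1]]
wedge [ 0.49516385 -0.4005354 ] 20.54276257629827
[[1.1, 0.2], [1.5, -0.4], [-0.1, 0.1], [0.4, 0.2], [-0.1, -1.2], [-2.8, -1.1], [-0.1, 0.3], [0.4, -0.2]]
```

View pics/z1.png

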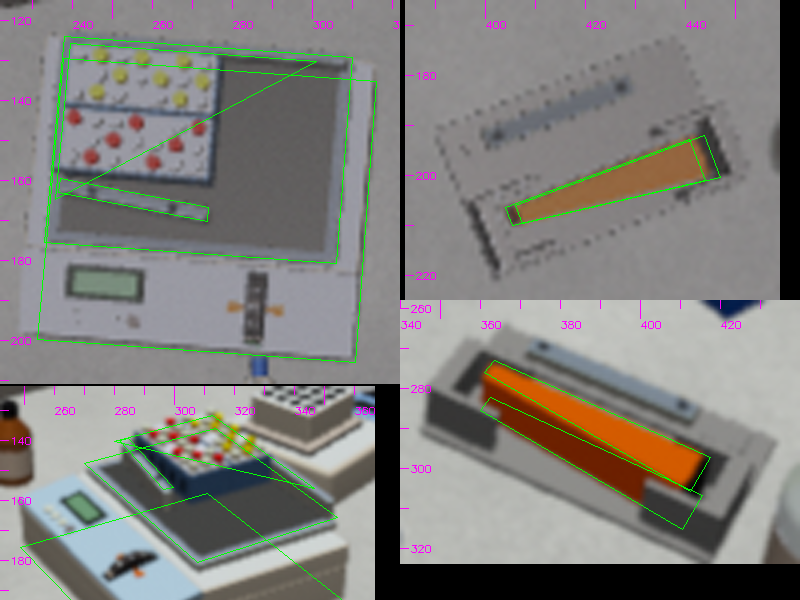

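The overlay matches the deck, rail and wedge to about 2 mm. Wedge is at (0.495, -0.4005), yaw 20.5°. Shaker is at (0.627, 0.167), yaw -3.85°. I'll add a move helper.

```bash
cat >> h.py <<'E'
def goto(p,yaw):
    s=readout.read_state(); Rt=R.from_euler('xyz',s['orientation'],degrees=True)
    d=Rt.inv().apply(np.array(p)-s['position'])*1000
    rv=(Rt.inv()*R.from_euler('xyz',[180,0,yaw],degrees=True)).as_rotvec(degrees=True)/5
    print('t',round(s['clock'],2),'shift',d.round(1),'turn',rv.round(2),'F',s['contact_force'].round(1),'w',round(s['gripper_width'],4))
E
python3 -c "
from h import *
goto([.495,-.4005,.15],17)
P=np.load('P.npy')
from fit import T
print('mouth',T(P,(-.004,-.017,.105)))
for z in(.085,.092): print(ray('top',[(285.3,191.5)],z),z)
"
```

```text
t 0.2 shift [-684.5  609.3  106.5] turn [0.000e+00 1.000e-02 1.018e+01] F [-0.2  0.2 -0.1] w 0.0851
mouth [[0.62182732 0.14997016 0.105     ]]
[[0.52691203 0.11495147 0.085     ]] 0.085
[[0.52628076 0.11432049 0.092     ]] 0.092
```

Emit:
{"method": "drive_tool", "body": {"moves": [[[-685,609,60],[0,0,10.2],-0.2],[[-685,609,60],[0,0,10.2],-0.2],[[-685,609,60],[0,0,10.2],-0.2],[[-685,609,60],[0,0,10.2],-0.2],[[-685,609,60],[0,0,10.2],-0.2],[[-685,609,60],[0,0,10.2],-0.2],[[-685,609,60],[0,0,10.2],-0.2],[[-685,609,60],[0,0,10.2],-0.2],[[-685,609,60],[0,0,10.2],-0.2],[[-685,609,60],[0,0,10.2],-0.2],[[-685,609,60],[0,0,10.2],-0.2],[[-685,609,60],[0,0,10.2],-0.2]]}}

```text
clock: 1.2
position: [0.349, 0.0112, 0.2251]
orientation: [180.0, -0.0, 16.9]
contact_force: [1.4, 2.1, -0.2]
gripper_width: 0.0512
```

```bash
python3 -c "
from h import *
goto([.495,-.4005,.12],17)"
```

```text
t 1.2 shift [ 19.9 436.3 105.1] turn [ 0.   -0.01 -0.02] F [ 1.4  2.1 -0.2] w 0.0512
```

Emit:
{"method": "drive_tool", "body": {"moves": [[[20,436,80],[0,0,0],-0.2],[[20,436,80],[0,0,0],-0.2],[[20,436,80],[0,0,0],-0.2],[[20,436,80],[0,0,0],-0.2],[[20,436,80],[0,0,0],-0.2],[[20,436,80],[0,0,0],-0.2],[[20,436,80],[0,0,0],-0.2],[[20,436,80],[0,0,0],-0.2],[[20,436,80],[0,0,0],-0.2],[[20,436,80],[0,0,0],-0.2],[[20,436,80],[0,0,0],-0.2],[[20,436,80],[0,0,0],-0.2]]}}

```text
clock: 2.2
position: [0.4949, -0.4023, 0.1425]
orientation: [-180.0, 0.1, 16.7]
contact_force: [1.3, -1.4, -0.2]
gripper_width: 0.0512
```

```bash
python3 -c "
from h import *
goto([.495,-.4005,.12],17)
s=viewer.read_camera('side');t=viewer.read_camera('top')
a=crop(s,330,215,120,110,5);b=crop(t,380,150,80,70,3)
W=np.zeros((560,800,3),np.uint8);W[:550,:600]=a;W[:210,600-40:800]=b[:,:240]if 0 else W[:210,560:800]
cv2.imwrite('pics/g1.png',a)"
```

```text
t 2.2 shift [ 0.6 -1.7 22.5] turn [-0.01  0.02 -0.05] F [ 1.3 -1.4 -0.2] w 0.0512
```

View pics/g1.png

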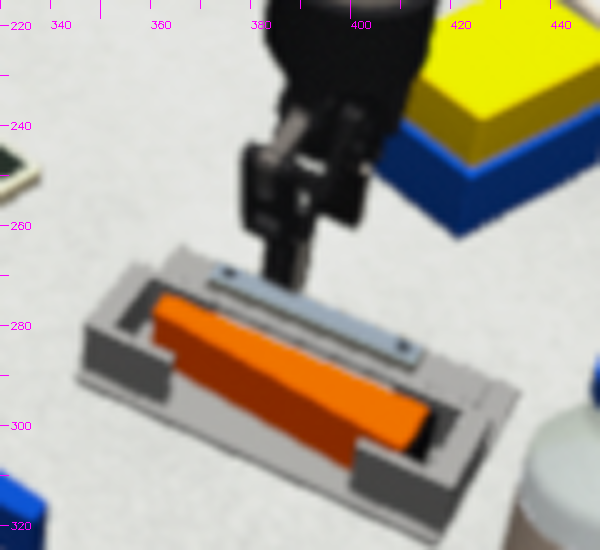

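Emit:
{"method": "drive_tool", "body": {"moves": [[[1,-2,35],[0,0,0],-0.2],[[1,-2,65],[0,0,0],-0.2],[[1,-2,85],[0,0,0],-0.2],[[1,-2,97],[0,0,0],-0.2],[[1,-2,105],[0,0,0],-0.2],[[1,-2,105],[0,0,0],-0.2],[[1,-2,105],[0,0,0],0.2],[[1,-2,105],[0,0,0],1],[[1,-2,105],[0,0,0],1],[[1,-2,105],[0,0,0],1],[[1,-2,105],[0,0,0],1],[[1,-2,105],[0,0,0],1]]}}

```text
clock: 3.3
position: [0.4958, -0.3965, 0.0417]
orientation: [179.9, -0.1, 16.9]
contact_force: [-1.4, 1.1, 6.3]
gripper_width: 0.0224
```

Emit:
{"method": "drive_tool", "body": {"moves": [[[0,0,-10],[0,0,0],1],[[0,0,-30],[0,0,0],1],[[0,0,-60],[0,0,0],1],[[0,0,-90],[0,0,0],1],[[0,0,-125],[0,0,0],1],[[0,0,-160],[0,0,0],1],[[0,0,-190],[0,0,0],1],[[0,0,-210],[0,0,0],1],[[0,0,-210],[0,0,0],1],[[0,0,-210],[0,0,0],1]]}}

```text
clock: 4.13
position: [0.4956, -0.3965, 0.2518]
orientation: [179.9, -0.1, 16.9]
contact_force: [-0.1, -0.4, -2.5]
gripper_width: 0.0223
```

```bash
python3 -c "
from h import *
goto([.617,.08,.25],-7.5)"
```

```text
t 4.13 shift [ 254.7 -420.6    1.2] turn [ 0.02 -0.02  4.88] F [-0.1 -0.4 -2.5] w 0.0223
```

Emit:
{"method": "drive_tool", "body": {"moves": [[[247,-402,40],[0,0,4.9],1],[[247,-402,40],[0,0,4.9],1],[[247,-402,40],[0,0,4.9],1],[[247,-402,40],[0,0,4.9],1],[[247,-402,40],[0,0,4.9],1],[[247,-402,40],[0,0,4.9],1],[[247,-402,40],[0,0,4.9],1],[[247,-402,40],[0,0,4.9],1],[[247,-402,40],[0,0,4.9],1],[[247,-402,40],[0,0,4.9],1],[[247,-402,40],[0,0,4.9],1],[[247,-402,40],[0,0,4.9],1]]}}

```text
clock: 5.13
position: [0.6142, 0.0647, 0.2081]
orientation: [-180.0, 0.1, -7.4]
contact_force: [1.4, 1.1, -2.4]
gripper_width: 0.0227
```

Emit:
{"method": "drive_tool", "body": {"moves": [[[0,0,0],[0,0,0],1],[[0,0,0],[0,0,0],1],[[0,0,0],[0,0,0],1]]}}

```text
clock: 5.38
position: [0.6141, 0.0598, 0.2093]
orientation: [180.0, 0.1, -7.6]
contact_force: [-0.4, -0.5, -1.7]
gripper_width: 0.0222
```

```bash
python3 -c "
from h import *
goto([.616,.06,.17],-7.5)
print(readout.read_state()['position'])
s=viewer.read_camera('side');t=viewer.read_camera('top');np.save('s1.npy',s);np.save('t1.npy',t)
a=crop(s,265,85,120,105,4);b=crop(t,225,115,105,95,3)
W=np.zeros((430,800,3),np.uint8);W[:420,:480]=a;W[:285,485:800]=b
cv2.imwrite('pics/g2.png',W)"
```

```text
t 5.38 shift [ 2.  -0.5 39.2] turn [ 0.01  0.02 -0.02] F [-0.4 -0.5 -1.7] w 0.0222
[0.61405827 0.05980729 0.20925243]
```

View pics/g2.png

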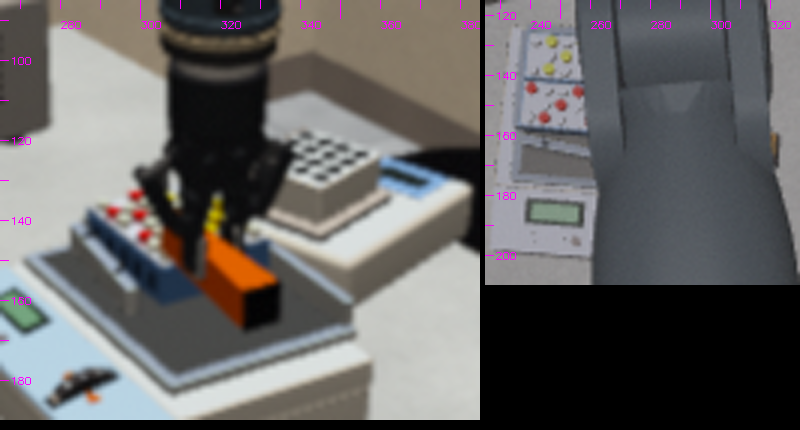

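```bash
python3 - <<'E'
from h import *
s=readout.read_state(); z=s['position'][2]-.0017
pts=ray('side',[(325.8,157.8),(334.3,156.0)],z); print(pts, ray('side',[(327,167.3),(335,164.8)],z-.034))
# predicted with nominal: tool-held wedge
from fit import T
for off in (0,.004,.008):
  for yaw in(-3.9,-7.5+0,-.3):
    y=np.radians(yaw); c=s['position'][:2]-off*np.array([-np.sin(y),np.cos(y)])
    print(off,yaw,proj('side',T([*c,y],[(-.0213,-.075,z),(.0117,-.075,z),(-.0213,-.075,z-.034),(.0117,-.075,z-.034),(-.0023,.075,z)])).round(1).tolist())
# orange mask fit: extents in side and top
im=np.load('s1.npy').astype(int); m=(im[:,:,0]>90)&(im[:,:,0]>2.2*im[:,:,2])&(im[:,:,1]<im[:,:,0]*.75)
v,u=np.nonzero(m[125:175,295:345]); print('side mask',u.min()+295,u.max()+295,v.min()+125,v.max()+125)
t=np.load('t1.npy').astype(int); m=(t[:,:,0]>90)&(t[:,:,0]>1.7*t[:,:,2]); v,u=np.nonzero(m[140:190,300:340]); print('top mask',u.min()+300,u.max()+300,v.min()+140,v.max()+140)
print(ray('top',[(u.max()+300.5,v.min()+140),(u.max()+300.5,v.max()+141)],z))
E
```

```text
[[ 0.5852583  -0.01908942  0.20811275]
 [ 0.61318836 -0.02473539  0.20811275]] [[ 0.59046741 -0.02019053  0.17411275]
 [ 0.61997813 -0.02210005  0.17411275]]
0 -3.9 [[325.5, 156.9], [334.6, 154.2], [325.1, 166.7], [334.1, 163.9], [304.8, 136.1]]
0 -7.5 [[323.9, 157.1], [333.4, 154.7], [323.6, 166.9], [332.9, 164.4], [306.0, 135.7]]
0 -0.3 [[327.0, 156.7], [335.7, 153.7], [326.7, 166.5], [335.2, 163.4], [303.6, 136.4]]
0.004 -3.9 [[326.3, 157.4], [335.3, 154.8], [325.9, 167.3], [334.8, 164.5], [305.4, 136.5]]
0.004 -7.5 [[324.6, 157.6], [334.1, 155.2], [324.2, 167.5], [333.6, 165.0], [306.6, 136.2]]
0.004 -0.3 [[327.9, 157.2], [336.5, 154.2], [327.5, 167.0], [336.0, 164.0], [304.3, 136.9]]
0.008 -3.9 [[327.0, 158.0], [336.1, 155.3], [326.6, 167.9], [335.6, 165.1], [306.1, 137.0]]
0.008 -7.5 [[325.3, 158.2], [334.8, 155.8], [324.9, 168.1], [334.3, 165.6], [307.2, 136.7]]
0.008 -0.3 [[328.7, 157.7], [337.3, 154.8], [328.3, 167.6], [336.8, 164.5], [305.0, 137.4]]
side mask 298 333 133 165
top mask 321 321 160 162
[[ 0.61975069 -0.01283936  0.20811275]
 [ 0.6098517  -0.01288973  0.20811275]]
```

```bash
python3 - <<'E'
from h import *
from fit import T
P=np.load('P.npy'); M=R.from_euler('z',P[2]).as_matrix()
def loc(w): return ((np.atleast_2d(w)-[P[0],P[1],0])@M*1000).round(1)
print('rack face side z.105',loc(ray('side',[(305.3,160.7)],.105)), 'top z.14',loc(ray('top',[(275,161)],.14)),loc(ray('top',[(236,157.5)],.14)))
p=readout.read_state()['position'];print('tcp local',loc(p))
print('wheel',loc(ray('top',[(285.3,191.5)],.092)))
for y in(-.095,-.070): goto([*T(P,(-.0098,y,.1425))[0]],-6.5)
E
```

```text
rack face side z.105 [[  5.  -17.4 105. ]] top z.14 [[  1.5 -19.9 140. ]] [[  3.7 114.6 140. ]]
tcp local [[  -5.4 -108.1  209.8]]
wheel [[-96.9 -59.   92. ]]
t 5.48 shift [ -5.2 -12.8  67.3] turn [ 0.    0.01 -0.23] F [-0.3  0.  -1.9] w 0.0226
t 5.48 shift [ -6.9 -37.7  67.3] turn [ 0.    0.01 -0.23] F [-0.3  0.  -1.9] w 0.0226
```

Emit:
{"method": "drive_tool", "body": {"moves": [[[-6,-13,30],[0,0,-0.2],1],[[-6,-13,52],[0,0,-0.2],1],[[-6,-13,63],[0,0,-0.2],1],[[-6,-13,67],[0,0,-0.2],1],[[-6,-13,67],[0,0,-0.2],1],[[-6,-13,67],[0,0,-0.2],1]]}}

```text
clock: 5.98
position: [0.6107, 0.0733, 0.1439]
orientation: [-180.0, -0.0, -6.7]
contact_force: [0.7, -0.7, -2.1]
gripper_width: 0.0225
```

```bash
python3 - <<'E'
from h import *
from fit import T
P=np.load('P.npy')
goto([*T(P,(-.0102,-.070,.1425))[0]],-6.5)
s=viewer.read_camera('side');t=viewer.read_camera('top')
np.save('s2.npy',s)
a=crop(s,265,105,90,80,8);
cv2.imwrite('pics/g3.png',a[:,:720])
E
```

```text
t 5.98 shift [ -1.5 -24.2   1.4] turn [-0.   -0.01 -0.03] F [ 0.7 -0.7 -2.1] w 0.0225
```

View pics/g3.png

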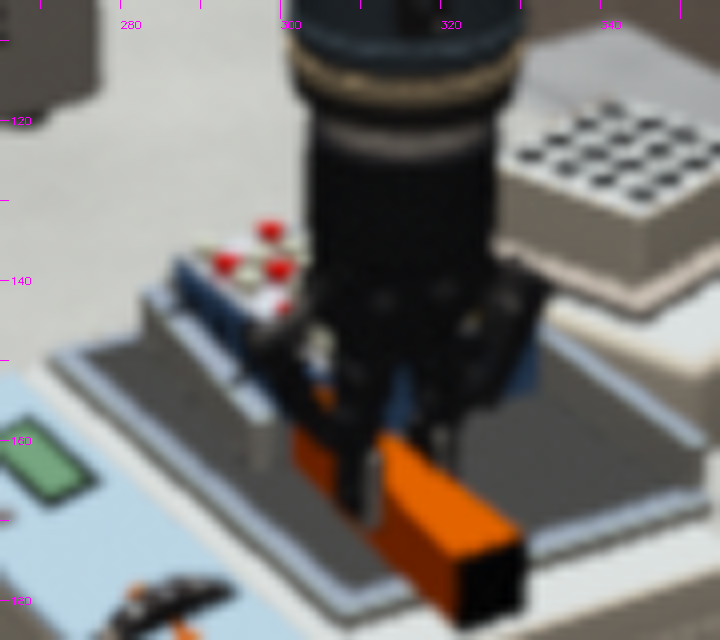

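```bash
python3 - <<'E'
from h import *
from fit import T
P=np.load('P.npy')
L=[(-.0125,-.027,.107),(-.0125,-.027,.141),(-.0178,-.017,.131),(-.0298,-.017,.131),(-.0298,-.017,.105),(-.0360,-.177,.141),(-.003,-.177,.141),(-.036,-.177,.107)]
for l,q in zip(L,proj('side',T(P,L))): print(l,q.round(1),((q-[265,105])*8).round())
E
```

```text
(-0.0125, -0.027, 0.107) [302.4 162.7] [299. 462.]
(-0.0125, -0.027, 0.141) [302.4 153.8] [300. 391.]
(-0.0178, -0.017, 0.131) [299.5 155.6] [276. 405.]
(-0.0298, -0.017, 0.131) [296.5 156.5] [252. 412.]
(-0.0298, -0.017, 0.105) [296.5 163.2] [252. 466.]
(-0.036, -0.177, 0.141) [321.2 175.9] [450. 567.]
(-0.003, -0.177, 0.141) [330.1 173.1] [520. 545.]
(-0.036, -0.177, 0.107) [320.9 185.2] [447. 642.]
```

Emit:
{"method": "drive_tool", "body": {"moves": [[[-1,-6,0],[0,0,0],1],[[-1,-12,0],[0,0,0],1],[[-1,-18,0],[0,0,0],1],[[-1,-24,0],[0,0,0],1],[[-1,-28,0],[0,0,0],1],[[-1,-28,1],[0,0,0],1],[[-1,-28,2],[0,0,0],1],[[-1,-28,2],[0,0,0],1]]}}

```text
clock: 6.75
position: [0.6126, 0.1019, 0.1408]
orientation: [180.0, 0.0, -6.6]
contact_force: [-0.1, 0.8, -2.4]
gripper_width: 0.0228
```

```bash
python3 - <<'E'
from h import *
from fit import T
P=np.load('P.npy')
goto([*T(P,(-.0102,-.066,.1405))[0]],-6.5)
s=viewer.read_camera('side');
cv2.imwrite('pics/g4.png',crop(s,280,130,60,60,10))
E
```

```text
t 6.75 shift [-0.2  0.4  0.3] turn [ 0.    0.   -0.02] F [-0.1  0.8 -2.4] w 0.0228
```

Emit:
{"method": "drive_tool", "body": {"moves": [[[0,0,0.7],[0,0,0],1],[[0,0,1.4],[0,0,0],1],[[0,0,1.4],[0,0,0],1]]}}

```text
clock: 7.05
position: [0.6128, 0.1016, 0.1407]
orientation: [-180.0, -0.1, -6.6]
contact_force: [-4.9, -0.2, 11.0]
gripper_width: 0.0224
```

Emit:
{"method": "drive_tool", "body": {"moves": [[[0,0,0.5],[0,0,0],0.3],[[0,0,0.5],[0,0,0],0],[[0,0,0],[0,0,0],-0.2],[[0,0,0],[0,0,0],-0.2],[[0,0,0],[0,0,0],-0.2],[[0,0,-20],[0,0,0],-0.2],[[0,0,-50],[0,0,0],-0.2],[[0,0,-80],[0,0,0],-0.2]]}}

```text
clock: 7.72
position: [0.612, 0.1017, 0.22]
orientation: [180.0, 0.1, -6.6]
contact_force: [0.5, 0.4, 0.1]
gripper_width: 0.051
```

```bash
python3 - <<'E'
from h import *
from fit import T
P=np.load('P.npy')
goto([*T(P,(-.0148,-.066-.13,.22))[0]],-3.85)
s=viewer.read_camera('side');np.save('s3.npy',s)
cv2.imwrite('pics/g5.png',crop(s,275,125,75,65,8))
E
```

```text
t 7.72 shift [2.100e+00 1.302e+02 1.000e-01] turn [ 0.01  0.02 -0.55] F [0.5 0.4 0.1] w 0.051
```

View pics/g5.png

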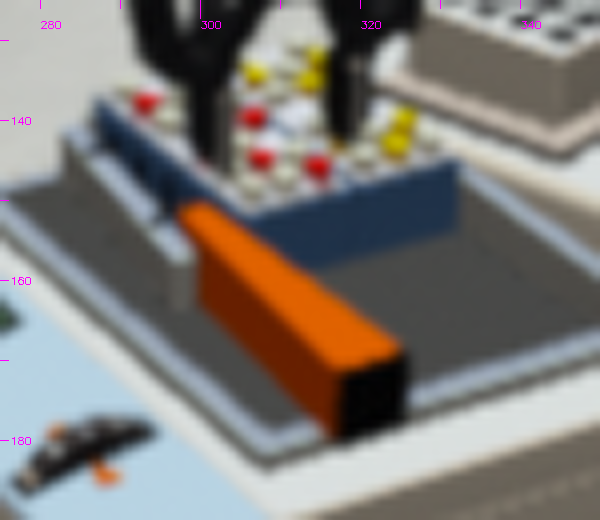

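```bash
python3 - <<'E'
from h import *
from fit import T
P=np.load('P.npy'); M=R.from_euler('z',P[2]).as_matrix()
loc=lambda w:((np.atleast_2d(w)-[P[0],P[1],0])@M*1000).round(1)
print(loc(ray('side',[(317.5,170.3),(325.4,168.4)],.139)),loc(ray('side',[(316.6,180),(326,177.5)],.105)))
goto([*T(P,(-.0175,-.185,.135))[0]],-3.85)
E
```

```text
[[ -25.6 -140.   139. ]
 [   2.4 -142.9  139. ]] [[ -29.1 -141.7  105. ]
 [   5.1 -144.4  105. ]]
t 7.77 shift [ -3.6 120.1  91.5] turn [-0.02 -0.07 -0.55] F [-0.8 -0.2  4.9] w 0.0511
```

Emit:
{"method": "drive_tool", "body": {"moves": [[[1,40,0],[0,0,-0.55],1],[[1,80,0],[0,0,-0.55],1],[[1,120,0],[0,0,-0.55],1],[[1,120,0],[0,0,-0.55],1],[[1,120,30],[0,0,-0.55],1],[[1,120,60],[0,0,-0.55],1],[[1,120,85],[0,0,-0.55],1],[[1,120,91],[0,0,-0.55],1],[[1,120,91],[0,0,-0.55],1],[[1,120,91],[0,0,-0.55],1]]}}

```text
clock: 8.6
position: [0.6002, -0.0174, 0.1297]
orientation: [180.0, -0.0, -3.9]
contact_force: [0.0, 0.2, 0.7]
gripper_width: -0.0001
```

```bash
python3 - <<'E'
from h import *
from fit import T
P=np.load('P.npy')
goto([*T(P,(-.013,-.165,.135))[0]],-3.85)
E
```

```text
t 8.6 shift [  1.3 -20.5  -5.3] turn [ 0.   -0.01 -0.  ] F [0.  0.2 0.7] w -0.0001
```

Emit:
{"method": "drive_tool", "body": {"moves": [[[1,0,-6],[0,0,0],1],[[1,-10,-6],[0,0,0],1],[[1,-18,-6],[0,0,0],1],[[1,-24,-6],[0,0,0],1],[[1,-28,-6],[0,0,0],1],[[1,-32,-6],[0,0,0],1],[[1,-36,-6],[0,0,0],1],[[1,-40,-6],[0,0,0],1],[[1,-44,-6],[0,0,0],1],[[1,-48,-6],[0,0,0],1],[[1,-52,-6],[0,0,0],1],[[1,-52,-6],[0,0,0],1]]}}

```text
clock: 9.6
position: [0.6044, 0.0351, 0.1346]
orientation: [-180.0, 0.0, -3.8]
contact_force: [-0.0, 0.2, 0.1]
gripper_width: -0.0002
```

```bash
python3 - <<'E'
from h import *
from fit import T
P=np.load('P.npy')
goto([*T(P,(-.013,-.068,.1355))[0]],-3.85)
s=viewer.read_camera('side');np.save('s4.npy',s)
cv2.imwrite('pics/g6.png',crop(s,275,125,75,65,8))
E
```

```text
t 9.6 shift [  0.7 -64.8  -0.9] turn [-0.  0.  0.] F [-0.   0.2  0.1] w -0.0002
```

View pics/g6.png

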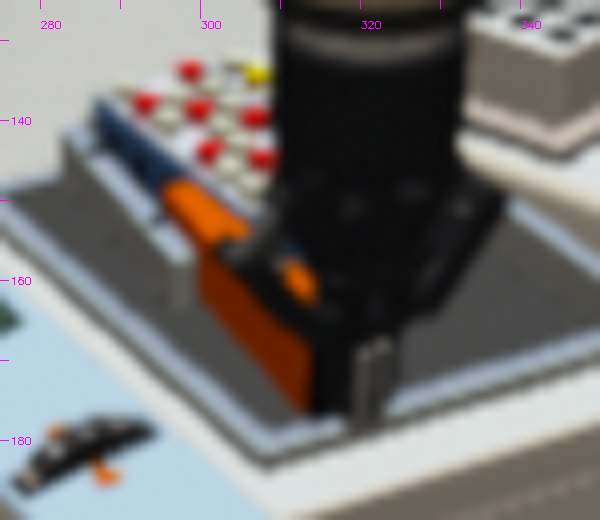

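Emit:
{"method": "drive_tool", "body": {"moves": [[[1,-4,-1],[0,0,0],1],[[1,-8,-1],[0,0,0],1],[[1,-12,-1],[0,0,0],1],[[1,-16,-1],[0,0,0],1],[[1,-20,-1],[0,0,0],1],[[1,-24,-1],[0,0,0],1],[[1,-28,-1],[0,0,0],1],[[1,-32,-1],[0,0,0],1],[[1,-35,-1],[0,0,0],1],[[1,-38,-1],[0,0,0],1]]}}

```text
clock: 10.48
position: [0.608, 0.0725, 0.1357]
orientation: [180.0, -0.0, -3.8]
contact_force: [0.6, -2.8, 0.1]
gripper_width: 0.0001
```

Emit:
{"method": "drive_tool", "body": {"moves": [[[0,-3,0],[0,0,0],1],[[0,-6,0],[0,0,0],1],[[0,-9,0],[0,0,0],1],[[0,-12,0],[0,0,0],1],[[0,-14,0],[0,0,0],1],[[0,-16,0],[0,0,0],1]]}}

```text
clock: 10.98
position: [0.609, 0.0883, 0.1357]
orientation: [180.0, -0.0, -3.9]
contact_force: [1.9, -2.9, 0.6]
gripper_width: 0.0004
```

Emit:
{"method": "drive_tool", "body": {"moves": [[[0,-2,0],[0,0,0],1],[[0,-4,0],[0,0,0],1],[[0,-6,0],[0,0,0],1],[[0,-8,0],[0,0,0],1],[[0,-9,0],[0,0,0],1],[[0,-9,0],[0,0,0],1]]}}

```text
clock: 11.48
position: [0.6096, 0.0975, 0.1356]
orientation: [-180.0, 0.0, -3.8]
contact_force: [0.4, -1.7, 0.6]
gripper_width: 0.0002
```

```bash
python3 - <<'E'
from h import *
from fit import T
P=np.load('P.npy')
goto([*T(P,(-.013,-.068,.1355))[0]],-3.85)
E
```

```text
t 11.48 shift [-0.3 -2.2  0.1] turn [-0.  0.  0.] F [ 0.4 -1.7  0.6] w 0.0002
```

Emit:
{"method": "drive_tool", "body": {"moves": [[[0,-1,0],[0,0,0],1],[[0,-2,0],[0,0,0],1],[[0,-3,0],[0,0,0],1],[[0,-4,0],[0,0,0],1]]}}

```text
clock: 11.82
position: [0.6099, 0.1005, 0.1356]
orientation: [179.9, -0.0, -3.9]
contact_force: [0.7, -15.3, 3.8]
gripper_width: 0.0003
```

Emit:
{"method": "drive_tool", "body": {"moves": [[[0,-1,0],[0,0,0],1],[[0,-2,0],[0,0,0],1],[[0,-3,0],[0,0,0],1]]}}

```text
clock: 12.07
position: [0.6098, 0.1009, 0.1357]
orientation: [179.6, -0.0, -4.0]
contact_force: [-1.8, -37.2, 7.5]
gripper_width: -0.0002
```

Emit:
{"method": "drive_tool", "body": {"moves": [[[0,2,0],[0,0,0],1],[[0,2,0],[0,0,0],1],[[0,8,0],[0,0,0],1],[[0,25,0],[0,0,0],1],[[0,40,-10],[0,0,0],1],[[0,50,-50],[0,0,0],1],[[0,90,-90],[0,0,0],1],[[0,110,-100],[0,0,0],1],[[0,110,-100],[0,0,0],1]]}}

```text
clock: 12.82
position: [0.6037, -0.01, 0.2413]
orientation: [180.0, -0.4, -4.0]
contact_force: [0.6, -0.9, -0.5]
gripper_width: 0.0002
```

```bash
python3 - <<'E'
from h import *
s=viewer.read_camera('side');t=viewer.read_camera('top');np.save('s5.npy',s);np.save('t5.npy',t)
a=crop(s,265,125,75,65,6);b=crop(t,225,115,90,95,3); b=cv2.resize(b,None,fx=1.25,fy=1.25)
print(a.shape,b.shape)
W=np.zeros((400,800,3),np.uint8);W[:390,:450]=a;W[:356,455:455+337]=b
cv2.imwrite('pics/g7.png',W); print(readout.read_state()['position'])
E
```

```text
(390, 450, 3) (356, 338, 3)Traceback (most recent call last):
  File "<stdin>", line 5, in <module>
ValueError: could not broadcast input array from shape (356,338,3) into shape (356,337,3)
```

```bash
python3 - <<'E'
from h import *
s=np.load('s5.npy');t=np.load('t5.npy')
a=crop(s,265,125,75,65,6);b=crop(t,225,115,90,95,4)[:,:345]
W=np.zeros((400,800,3),np.uint8);W[:390,:450]=a;W[:380,455:800]=b
cv2.imwrite('pics/g7.png',W); print(readout.read_state()['position'])
E
```

```text
[ 0.60296219 -0.00671846  0.2370377 ]
```

View pics/g7.png

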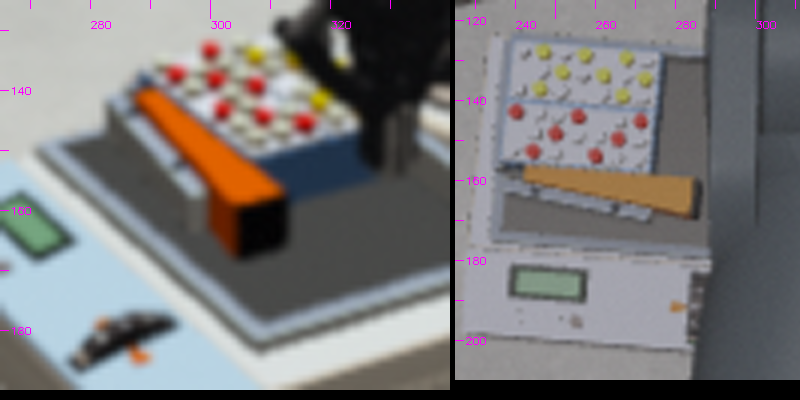

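The wedge's thin end is fully in the gap, both faces are in contact, and the racks are against the fence. It jammed at about 37 N. Next is the wheel.

```bash
python3 - <<'E'
from h import *
from fit import T
P=np.load('P.npy'); M=R.from_euler('z',P[2]).as_matrix()
loc=lambda w:((np.atleast_2d(w)-[P[0],P[1],0])@M*1000).round(1)
print('panel ptr top',loc(ray('top',[(280.75,192),(290.75,192.75),(285.75,192.4)],.0786)),'side',loc(ray('side',[(282,179.2),(288.3,184.5),(285.2,181.8)],.0786)))
print('wheel top ctr',loc(ray('top',[(286.2,191.75)],.09)))
# wedge check
print('nose/tail top',loc(ray('top',[(242.7,156.8),(285.5,162)],.139)))
# rear rack / fence offsets not measured here
im=np.load('t5.npy'); 
E
```

```text
panel ptr top [[-98.8 -41.6  78.6]
 [-98.9 -77.5  78.6]
 [-98.9 -59.6  78.6]] side [[-101.3  -44.    78.6]
 [ -99.5  -82.8   78.6]
 [-100.1  -63.4   78.6]]
wheel top ctr [[-97.4 -62.   90. ]]
nose/tail top [[  8.   92.1 139. ]
 [  0.8 -56.  139. ]]
```

```bash
python3 - <<'E'
from h import *
from fit import T
P=np.load('P.npy')
goto([*T(P,(-.1195,-.0615,.125))[0]],-3.85)
E
```

```text
t 12.92 shift [-107.7 -112.8  111.9] turn [-0.01 -0.02 -0.02] F [-0.1  0.6 -0.8] w 0.0001
```

Emit:
{"method": "drive_tool", "body": {"moves": [[[-35,-36,0],[0,0,0],1],[[-70,-72,0],[0,0,0],1],[[-108,-112,10],[0,0,0],1],[[-108,-113,40],[0,0,0],1],[[-108,-113,75],[0,0,0],1],[[-108,-113,100],[0,0,0],1],[[-108,-113,110],[0,0,0],1],[[-108,-113,112],[0,0,0],1],[[-108,-113,112],[0,0,0],1]]}}

```text
clock: 13.67
position: [0.5025, 0.1145, 0.1238]
orientation: [180.0, 0.0, -3.8]
contact_force: [0.4, 0.2, 0.3]
gripper_width: -0.0002
```

Emit:
{"method": "drive_tool", "body": {"moves": [[[0,0,1],[0,0,0],1],[[0,0,2],[0,0,0],1],[[0,0,3],[0,0,0],1],[[0,0,4],[0,0,0],1]]}}

```text
clock: 14.0
position: [0.503, 0.1144, 0.1202]
orientation: [-180.0, -0.1, -3.9]
contact_force: [0.3, -0.6, 0.2]
gripper_width: -0.0002
```

Emit:
{"method": "drive_tool", "body": {"moves": [[[0,0,1],[0,0,0],1],[[0,0,2],[0,0,0],1],[[0,0,3],[0,0,0],1],[[0,0,3],[0,0,0],1]]}}

```text
clock: 14.33
position: [0.5024, 0.1144, 0.1164]
orientation: [180.0, 0.0, -3.9]
contact_force: [-0.4, -0.9, -0.8]
gripper_width: -0.0
```

Emit:
{"method": "drive_tool", "body": {"moves": [[[0,0,1],[0,0,0],1],[[0,0,2],[0,0,0],1],[[0,0,2],[0,0,0],1]]}}

```text
clock: 14.58
position: [0.5024, 0.1144, 0.1144]
orientation: [180.0, 0.0, -3.9]
contact_force: [-0.1, -0.8, 0.5]
gripper_width: 0.0001
```

Emit:
{"method": "drive_tool", "body": {"moves": [[[0,0,1],[0,0,0],1],[[0,0,2],[0,0,0],1],[[0,0,2],[0,0,0],1]]}}

```text
clock: 14.83
position: [0.5024, 0.1144, 0.1124]
orientation: [180.0, 0.0, -3.9]
contact_force: [0.3, -0.1, 0.5]
gripper_width: 0.0004
```

Emit:
{"method": "drive_tool", "body": {"moves": [[[0,0,1],[0,0,0],1],[[0,0,2],[0,0,0],1],[[0,0,2],[0,0,0],1]]}}

```text
clock: 15.08
position: [0.5025, 0.1144, 0.1106]
orientation: [-180.0, 0.0, -3.9]
contact_force: [-0.4, -0.1, 2.9]
gripper_width: 0.0003
```

Emit:
{"method": "drive_tool", "body": {"moves": [[[4,0,-1.7],[0,0,0],1],[[8,0,-3.4],[0,0,0],1],[[12,0,-4.5],[0,0,0],1],[[16,0,-5.2],[0,0,0],1],[[20,0,-5.5],[0,0,0],1]]}}

```text
clock: 15.5
position: [0.5232, 0.1129, 0.1168]
orientation: [180.0, -0.1, -3.9]
contact_force: [-1.8, -1.4, 5.0]
gripper_width: 0.0001
```

Emit:
{"method": "drive_tool", "body": {"moves": [[[4,0,0],[0,0,0],1],[[8,0,0],[0,0,0],1],[[12,0,0.1],[0,0,0],1],[[15,0,0.4],[0,0,0],1],[[18,0,0.9],[0,0,0],1]]}}

```text
clock: 15.92
position: [0.5416, 0.1116, 0.116]
orientation: [180.0, -0.1, -3.9]
contact_force: [-1.2, -2.6, 8.9]
gripper_width: -0.0003
```

Emit:
{"method": "drive_tool", "body": {"moves": [[[0,0,-10],[0,0,0],1],[[-10,0,-35],[0,0,0],1],[[-30,40,-70],[0,0,0],1],[[-40,80,-100],[0,0,0],1],[[-40,120,-100],[0,0,0],1],[[-40,160,-100],[0,0,0],1],[[-40,180,-100],[0,0,0],1],[[-40,180,-100],[0,0,0],1]]}}

```text
clock: 16.58
position: [0.4881, -0.0702, 0.2167]
orientation: [179.9, -0.1, -4.1]
contact_force: [0.7, 0.4, 0.2]
gripper_width: -0.0003
```

```bash
python3 - <<'E'
from h import *
s=viewer.read_camera('side');t=viewer.read_camera('top');np.save('s6.npy',s);np.save('t6.npy',t)
W=np.zeros((560,800,3),np.uint8)
W[:400,:400]=crop(s,270,170,40,40,10)[:400,:400]; W[:400,400:800]=crop(t,268,175,40,40,10)[:400,:400]
W[400:560,:400]=crop(np.load('s5.npy'),270,170,40,16,10)
cv2.imwrite('pics/g8.png',W); print(readout.read_state()['position'])
E
```

```text
[ 0.48842404 -0.06634337  0.21594983]
```

View pics/g8.png

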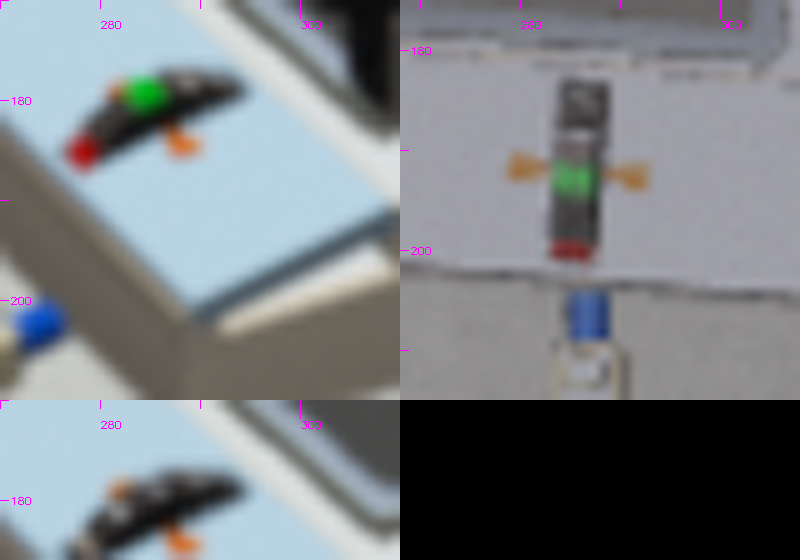

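```bash
cat > wheel.py <<'E'
from h import *
from fit import T
import sys
P=np.load('P.npy'); M=R.from_euler('z',P[2]).as_matrix()
loc=lambda w:((np.atleast_2d(w)-[P[0],P[1],0])@M)
def cen(im,kind,win):
    u0,v0,w,h=win; c=im[v0:v0+h,u0:u0+w].astype(float); r,g,b=c[...,0],c[...,1],c[...,2]
    k=np.clip(g-np.maximum(r,b),0,None) if kind=='g' else np.clip(r-b-15,0,None)*(g>.45*r)
    k[k<.3*k.max()]=0
    v,u=np.mgrid[v0:v0+h,u0:u0+w]; return np.array([(k*u).sum(),(k*v).sum()])/k.sum(), k.sum()
def report(s,t):
    # orange pointers; windows either side of the wheel
    for n,im,wa,wb,wg in(('top',t,(276,188,8,8),(288,188,8,9),(280,180,13,22)),('side',s,(279,176,4,5),(285,182,7,6),(274,174,24,16))):
        a,_=cen(im,'o',wa); b,_=cen(im,'o',wb); g,m=cen(im,'g',wg)
        L=loc(ray(n,[a,b],.0786)).mean(0)
        rim=L+[-.0023,0,.0128]; ax=L+[.0043,0,-.0246]
        # green angle: min distance over theta (theta from pointer, + to rear)
        th=np.linspace(-.9,.9,361); al=th-np.radians(10)
        pts=T(P,np.c_[ax[0]+.038*np.sin(al),np.full(361,ax[1]),ax[2]+.038*np.cos(al)])
        d=np.linalg.norm(proj(n,pts)-g,axis=1)
        print(n,'ptr',a.round(1),b.round(1),'mid loc mm',(L*1000).round(1),'green',g.round(2),round(m),'rim0 px',proj(n,T(P,rim))[0].round(2),'theta',th[d.argmin()].round(3),'miss',d.min().round(2))
if __name__=='__main__': report(np.load('s6.npy'),np.load('t6.npy'))
E
python3 wheel.py
```

```text
top ptr [280.  191.4] [290.7 192.4] mid loc mm [-97.2 -58.   78.6] green [284.85 192.49] 631 rim0 px [284.97 192.21] theta -0.025 miss 0.1
side ptr [281.4 178.7] [287.7 183.9] mid loc mm [-100.4  -59.5   78.6] green [284.14 178.93] 1019 rim0 px [283.84 178.14] theta -0.005 miss 0.84
```

```bash
python3 - <<'E'
from wheel import *
s=viewer.read_camera('side');t=viewer.read_camera('top')
report(s,t)
a,_=cen(t,'o',(276,188,8,8)); b,_=cen(t,'o',(288,188,8,9)); Lb=loc(ray('top',[b],.0786))[0]; mid=loc(ray('top',[a,b],.0786)).mean(0)
bs,_=cen(s,'o',(286,182,6,5)); off=bs-proj('side',T(P,Lb))[0]; print('side px offset',off.round(2))
ax=mid+[.0043,0,-.0246]; g,_=cen(s,'g',(274,174,24,16))
th=np.linspace(-.4,.4,161); al=th-np.radians(10)
d=np.linalg.norm(proj('side',T(P,np.c_[ax[0]+.038*np.sin(al),np.full(161,ax[1]),ax[2]+.038*np.cos(al)]))+off-g,axis=1)
print('side theta',th[d.argmin()],d.min().round(2))
E
```

```text
top ptr [280.  191.4] [290.7 192.4] mid loc mm [-97.2 -58.   78.6] green [284.85 192.48] 624 rim0 px [284.97 192.21] theta -0.025 miss 0.1
side ptr [281.4 178.7] [287.7 183.9] mid loc mm [-100.4  -59.5   78.6] green [284.21 178.97] 1060 rim0 px [283.85 178.14] theta -0.005 miss 0.92
side px offset [-0.22  0.37]
side theta -0.04500000000000004 0.81
```

```bash
python3 - <<'E'
from h import *
s=viewer.read_camera('side');t=viewer.read_camera('top')
W=np.zeros((576,800,3),np.uint8)
W[:576,:480]=crop(t,228,115,80,96,6); W[:260,480:800]=crop(s,270,125,64,52,5); W[270:570,480:800]=cv2.resize(t[:,:,::-1],(320,200))[0:0].shape and cv2.resize(t[100:280,150:500,::-1],(320,300)) 
cv2.imwrite('pics/g9.png',W)
E
```

```text
(no output)
```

View pics/g9.png

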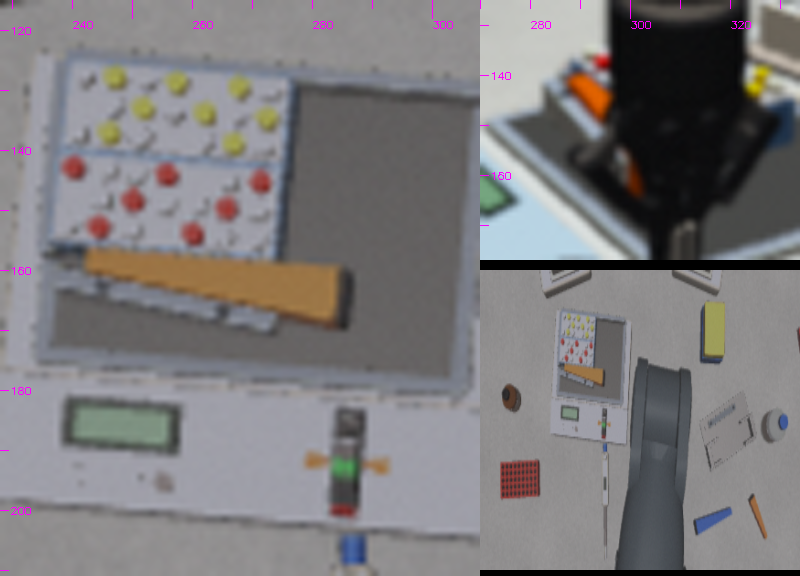

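The wedge is jammed along its length, the racks are packed against the fence, and the green band sits at the pointers at about (285,192). Bottles, tip box, red rack, pipette and bar look undisturbed, and the arm is clear. I'm handing in.

```bash
python3 -c "
from station import job_done, readout
s=readout.read_state();print(s['clock'],s['contact_force'].round(1));print(job_done())"
```

```text
16.8833 [-0.3  0.7  0.2]
the job is handed in; nothing more can be done
None
```

The job is done and handed in at 16.9 s of the 72 s allowed, with the gripper clear of everything.

**Wedge:** I gripped the orange wedge by its middle, laid it flat with its nose about 15–20 mm into the gap and let go. I then pushed it in by its tail with the closed fingers until it jammed. In the last images the nose is about 110 mm past the mouth, and about 40 mm of the tail is still outside. Both racks look packed tight against the rear fence.

**Wheel:** One light fingertip stroke of about 39 mm, pressing 5–9 N, rolled the wheel to the rear. It started further round than I had assumed, so that one stroke was enough. Three image estimates put the middle of the green band 0.005 to 0.045 rad short of the pointers, about 1 mm. I left that uncorrected because it is about the measuring error.

**Checks that were off or not done:**
- **Final push:** it peaked at about 37 N, above the 15–20 N advised. The wedge was already jammed by then and moved only about 0.4 mm more.
- **Side camera:** its wheel estimate missed the fitted rim by about 0.8 pixel, so I trusted the top view more.
- **Timer:** it was hidden behind the arm in the last picture. I planned no contact with it but could not confirm it is undisturbed. The other loose items I could see look unmoved.

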